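# Right the tipped reagent bottle and close the lane stop by one hole

### The arm

A 6-joint arm with a two-finger parallel gripper is mounted at the origin on the work surface. World frame = base frame: x ahead of the robot, y to its left, z up, the work surface at z = 0. Lengths are in mm, angles in rad, forces in N, time in s.
With the tool pointing down it reaches from about 350 to 875 mm from the base axis. Payload 4.2 kg.
Tool frame: the origin (TCP) lies at the very end of the fingers, on their centre line; the grasp point (between the pads) lies 19 mm behind it; z points along the fingers, y is the direction in which the jaws open and shut (so a half turn about z gives the same grasp; the last joint's range is limited). The gripper opens to 85 mm and grips with 20 to 120 N. Pads are 22 mm wide; open, the fingers measure 114 mm over their backs; the gripper's body (76 mm by 85 mm) begins 54 mm behind the grasp point. The pads swing forward as they close: fully open they stand 13 mm farther back than shut.
Start: joints at [1.398, 0.385, 0.008, 0, -1.194, -0.259], TCP at [261.533, 567.626, 231.312] pointing down, gripper open.
Joint ranges: [-3.14, 3.14], [-1.21, 2.06], [-1.07, 1.41], [-3.16, 2.05], [-2.99, -0.16], [-3.1, 3.1]. Speed limits (rad/s): [2.79, 2.79, 3.14, 3.14, 3.14, 3.14].

### API

Orientations are given as a unit quaternion [x, y, z, w].
In Python, from bench import arm, optics, job gives the robot as it stands.
- The arm moves only by the tool send_rows, never from a script. Its argument "steps" is a list that holds one entry, the list of rows, each a list of 5 numbers: the shift along the tool's x, y, z in cm, then the turn about the tool's z in rad, then the opening, from 0 (shut) to 1 (fully open). A call has 1 to 10 rows; each row shifts and turns the pose as measured when the row begins, along the tool's axes as they then stand; what a row does not reach is not made up. A row lasts 1/12 s, in which the tool goes at most 41.7 mm and 7.16 degrees, less where a joint would pass 70% of its speed; a pose out of reach is approached as far as the arm can. A call with a gripper value outside its range is refused whole. The fingers move at their own pace and stop on an object; the grip force is fixed at half the most. Time passes only in rows, so rows that do not move let the fingers close. It gives the time, the measured TCP pose, the force and the opening at its end, in the units of the state.
- arm.read_state(): the state, without advancing time (a new reading comes with each control period).
- optics.get_image(name): name is "side" or "top" or "wrist"; returns (picture, depth): 420x560x3 uint8, blue, green, red; 420x560 float32, mm along the optical axis (not along the pixel's ray), 0 where there is no reading.
- optics.get_calibration(name): a dict with "K" (3x3 intrinsics, pixels), "k1" (the pictures are not rectified: a ray, as slopes to the right and down, at radius r is drawn at 1 + k1 r^2 times it, then the intrinsics apply), "rvec" (rotation vector, rad) and "tvec" (3), from world to camera coordinates, as OpenCV has them; the wrist camera has in their place "hand_eye" (4x4, takes a point from camera to tool coordinates, whose origin is the TCP and whose axes are the flange's). Camera axes: x right, y down, z forward; pixel columns grow to the right and rows downward; lengths in mm; the calibration is good to about 2 mm. A picture is of the moment at which its call begins: read the wrist's pose just before it. get_calibration takes no time and is no camera call.
- job.job_done(): hands the job in, once; it reports no verdict.
The state is a dict: "clock": time; "joints": joint angles; "joint_vel": joint speeds; "joint_efforts": joint torques, N m; "position": TCP position; "ee_rot": TCP orientation; "contact_force": force on the tool from outside, world axes, zero at the start; "wrist_torque": the same for the moment, N m; "gripper_width": finger opening in mm.
Only numpy, scipy, OpenCV 4.12 (cv2) and the standard library are available. Lean on these libraries where they do the work, as an engineer would, in place of code of your own. Each camera call takes 0.05 s, during which the arm holds its last target. There are 200 camera calls.

### The job

One of the three reagent bottles in the lane has fallen over: stand it up on the lane floor again, cap up and let go, between its two neighbours. Then pull up the spring-loaded lock plunger of the lane's sliding stop, slide the stop one hole towards the bottles, let the pin go fully home in that next hole, and finish with the plunger knob still held in the gripper (do not let go of it), so that the lock stays engaged. Leave the two standing bottles, the beaker and the tip box where they are.

Things in the scene. Friction and masses are not known exactly. Their poses are not given: they have to be found in the camera images.
- rack: Fixed white bottle lane with a rail on its far side. Origin on the table, mid-width of the lane; y along the lane to the stop end, x across to the rail (away from the robot), z up. Lane floor 6 mm above the table, x -73..73, y -164..270 mm; lips 14 mm high; end wall 45 high at y -167. Rail: x 98..138, y -170..270 mm, top 40 above the table, 11 mm holes every 40 mm at y 90 to 250.
- bottle: Fallen square amber bottle: body 44 x 44 mm, 78 long, shoulder to 90, round black cap 31 across to 110; 0.14-0.28 kg, centre of mass about 48 from the base. Origin mid-base, z along it to the cap, x, y square to its sides. It starts lying on a side face on the lane floor, across the lane between the standing two, cap to the rail (within 0.2 rad). Standing, its origin is 6 mm over the table.
- neighbour_a: Bottle of the same kind, standing upright in the lane on one side of the fallen one, at rack y about +115 or -115 mm (either may be on either side). Origin in the middle of its base, z up. Leave it alone.
- neighbour_b: Bottle of the same kind, standing upright in the lane on the other side of the fallen one from neighbour_a. Origin in the middle of its base, z up. Leave it alone.
- beaker: Glass beaker, 72 mm across, 90 mm high, standing on the table beyond the lane's end wall. Origin in the middle of its base. Leave it alone.
- tip_box: Closed pipette tip box, 87 x 122 x 67 mm high, standing on the table beyond the lane's end wall, beside the beaker. Origin in the middle of its base. Leave it alone.
- knob: Black round pull knob of the lock plunger, 26 mm across, 24 high, its top 5 mm a 31 mm rim. Origin mid-underside (86 mm above the table when home), z up. Under it a 4.5 mm gap, then a 19 mm barrel on the carriage block, whose top is 63.5 mm above the table. A pull straight up of 3 N (home) to 7 N (fully up) lifts it against a spring, which pushes the pin down again when let go.
- plunger (a joint): Height of the lock plunger over home in m: 0 = pin fully home (10 mm deep in a hole), at most 0.016. From 0.011 up the pin is out and the stop free to slide; lowered on solid rail it rests at 0.010, and drops in once over a hole (round tip, 8 mm pin).
- carriage (a joint): Travel of the stop (black block astride the rail, 52 x 44 mm, with a gate plate across the lane, 6 mm thick, top 63 mm above the table) in m along rack -y, to the bottles: 0 = its first hole (rack y 210 mm), 0.040 = next hole to the bottles (rack y 170). End stops -0.046 and 0.052. Pin in: about 1.5 mm play each way; pin out: about 1.5 N friction.
- next_hole (a point): Centre of the mouth of the next hole, on the rail's top: the plunger's axis must end over it.
Not all that is in view belongs to the job. What is shaped like the bottle but green or turquoise is not meant.

How it is judged:
By the outcome, as a careful person would: the job done as asked, in the order asked, and still so for the second after the job is handed in, while the arm keeps its last pose, push and grip.
It also fails if it takes over 61 s, if anything falls off the work surface, if the arm or the gripper's body presses on something with over 40 N, if the wrist force passes 120 N, or if a joint passes its speed limit or range.

## Working session

There is one attempt and no reset: what is moved stays moved. The work goes in short steps, Python scripts to look and compute and a tool call to move; the robot and the scene stay as the last step left them, time stands still between calls to the robot, and variables do not carry over. Pictures are saved under pics/ and viewed, about 8 in all and at most 12, crops included, and the job is handed in when it is done.

Besides the shell and the picture viewer there is one more tool, called after "Emit:" as a command line: name --argument value ..., lists and objects as JSON in quotes. send_rows: Moves the arm, as the interface text tells. Its arguments: {"type":"object","properties":{"steps":{"type":"array","items":{"type":"array","items":{"type":"array","items":{"type":"number"}}}}},"required":["steps"]}

```bash
ls; mkdir -p pics
cat > h.py <<'E'
import numpy as np, cv2
from scipy.spatial.transform import Rotation as R
from bench import arm, optics, job
def pose():
    s=arm.read_state(); T=np.eye(4); T[:3,:3]=R.from_quat(s["ee_rot"]).as_matrix(); T[:3,3]=s["position"]; return T
def cam(name):
    """image, depth, K,k1, camera->world"""
    T=pose(); im,d=optics.get_image(name); c=optics.get_calibration(name)
    if name=="wrist": C=T@np.array(c["hand_eye"])
    else:
        W=np.eye(4); W[:3,:3]=cv2.Rodrigues(np.array(c["rvec"],float))[0]; W[:3,3]=np.ravel(c["tvec"]); C=np.linalg.inv(W)
    return im,d,np.array(c["K"]),c["k1"],C
def dist(k1): return np.array([k1,0,0,0,0.])
def cloud(d,K,k1,C):
    h,w=d.shape; u,v=np.meshgrid(np.arange(w),np.arange(h))
    n=cv2.undistortPoints(np.stack([u,v],-1).reshape(-1,1,2).astype(float),K,dist(k1)).reshape(h,w,2)
    P=np.dstack([n*d[...,None],d]); W=P@C[:3,:3].T+C[:3,3]; W[d<=0]=np.nan; return W
def project(P,K,k1,C):
    M=np.linalg.inv(C); return cv2.projectPoints(np.asarray(P,float).reshape(-1,1,3),cv2.Rodrigues(M[:3,:3])[0],M[:3,3],K,dist(k1))[0].reshape(-1,2)
def save(n,im): cv2.imwrite(f"pics/{n}.png",im)
E
python3 - <<'E'
from h import *
a=[]
for n in("top","side"):
    c=cam(n); a.append(c[0]); np.savez(n+".npz",im=c[0],d=c[1],K=c[2],k1=c[3],C=c[4]); print(n,c[4][:3,3],c[4][:3,2],c[2][0,0])
save("top1",a[0]);save("side1",a[1])
print(arm.read_state())
print(optics.get_calibration("wrist"))
E
```

```text
pics
top [ 418.38964232 -109.40238407 1368.92936796] [ 0.0404645  -0.00822103 -0.99914716] 526.9833505515618
side [ 271.46383583 -952.74377129  837.5228424 ] [ 0.18444275  0.73327694 -0.65443549] 459.3240218533493
{'clock': 0.1, 'joints': array([ 1.39763002e+00,  3.85458680e-01,  6.77748373e-03, -3.92830037e-04,
       -1.19397616e+00, -2.58601189e-01]), 'joint_vel': array([-3.47796197e-06, -2.27427636e-03,  3.74954286e-03, -3.47790255e-04,
        5.24036134e-04, -5.26433923e-04]), 'joint_efforts': array([-2.78040498e-04, -3.93318450e+01,  1.88930011e+01,  4.19798255e+00,
       -2.58739856e-03,  8.73640232e-06]), 'position': array([261.32742528, 567.18849208, 230.35574931]), 'ee_rot': array([ 9.76771507e-01, -2.14281412e-01, -1.42663442e-04,  9.37461889e-04]), 'contact_force': array([-0.54479638,  0.42067041,  0.55326822]), 'wrist_torque': array([-0.03433998,  0.01281908, -0.00325224]), 'gripper_width': 85.18036718564825}
{'K': array([[294.8275404 ,   0.        , 275.34879451],
       [  0.        , 294.8275404 , 209.34160858],
       [  0.        ,   0.        ,   1.        ]]), 'k1': -0.043239120623525064, 'hand_eye': array([[-2.51237427e-04, -9.48371087e-01, -3.17162762e-01,
         8.16482907e+01],
       [ 9.99999727e-01, -1.78597690e-05, -7.38736376e-04,
        -7.77478476e-01],
       [ 6.94931766e-04, -3.17162861e-01,  9.48370833e-01,
        -1.42346970e+02],
       [ 0.00000000e+00,  0.00000000e+00,  0.00000000e+00,
         1.00000000e+00]])}
```

View pics/top1.png

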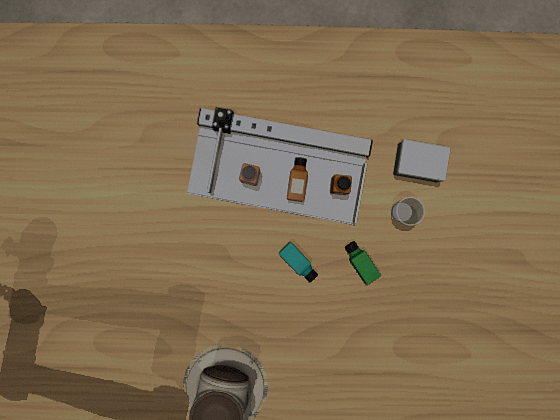

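View pics/side1.png

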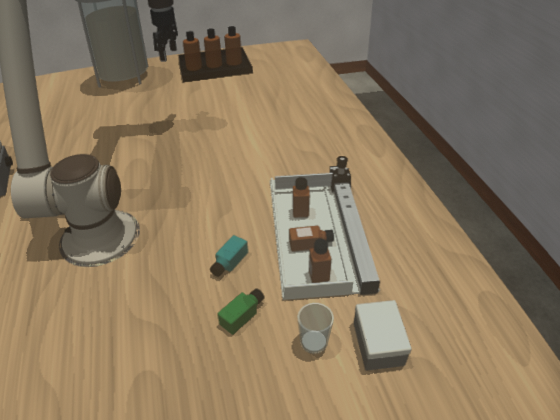

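Fallen bottle candidates in the top picture:
- Amber bottle lying in the lane at (298,180), cap at (298,162), pointing to the rail. This is the target.
- Standing amber bottles at (250,173) and (342,184): the neighbours.
- Turquoise at (298,262) and green at (363,263) on the table: decoys.
- Three more amber bottles in a far tray, at side (190–232,50): not in the lane.

The stop and knob are at top (222,118).

Run:
```python
from h import *
for n in("top","side"):
    z=np.load(n+".npz"); W=cloud(z["d"],z["K"],float(z["k1"]),z["C"]); im=z["im"]
    if n=="top":
        sub=W[100:235,180:375].reshape(-1,3)
        r=sub[(sub[:,2]>34)&(sub[:,2]<46)&(sub[:,0]>580)]
        rect=cv2.minAreaRect(r[:,:2].astype(np.float32)); print("rail rect",rect,len(r))
        (cx,cy),(w,h),a=rect
        # long axis
        box=cv2.boxPoints(rect); e=[box[1]-box[0],box[2]-box[1]]; l=max(e,key=np.linalg.norm); l=l/np.linalg.norm(l)
        if l[1]<0:l=-l
        yaw=np.arctan2(-l[0],l[1]); ax=np.array([np.cos(yaw),np.sin(yaw)]); 
        O=np.array([cx,cy])-118*ax-50*l
        print("yaw",yaw,"O",O,"box",box)
    L=np.dstack([(W[...,:2]-O)@ax,(W[...,:2]-O)@l,W[...,2]])
    np.save(n+"_L.npy",L)
    P=L.reshape(-1,3); c=im.reshape(-1,3)
    def st(nm,m): 
        q=P[m]; print(n,nm,m.sum(), np.round(np.percentile(q,[1,50,99],axis=0),1).tolist() if m.sum() else None)
    inl=(abs(P[:,0])<70)&(P[:,2]>16)
    st("mid",inl&(abs(P[:,1])<55)); st("a",inl&(P[:,1]>75)&(P[:,1]<150)); st("b",inl&(P[:,1]<-75)&(P[:,1]>-155))
    st("acap",inl&(P[:,1]>75)&(P[:,1]<150)&(P[:,2]>105)); st("bcap",inl&(P[:,1]<-75)&(P[:,1]>-155)&(P[:,2]>105))
    st("knob",(abs(P[:,0]-118)<25)&(abs(P[:,1]-210)<30)&(P[:,2]>95))
    st("gate",(abs(P[:,0])<60)&(P[:,1]>170)&(P[:,1]<250)&(P[:,2]>50))
    st("rail",(P[:,0]>90)&(P[:,0]<145)&(abs(P[:,1])<280)&(P[:,2]>34)&(P[:,2]<46))
    st("floor",(abs(P[:,0])<60)&(P[:,1]<60)&(P[:,1]>40)&(P[:,2]<12))
    m=inl&(abs(P[:,1])<55)
    print(cv2.minAreaRect(P[m][:,:2].astype(np.float32)))
z=np.load("top.npz"); save("crop1",cv2.resize(z["im"][95:230,185:375],None,fx=4,fy=4,interpolation=cv2.INTER_CUBIC))
```

```text
rail rect ((618.9660034179688, -135.96693420410156), (448.7246398925781, 120.5024642944336), 80.91999053955078) 2465
yaw -0.15847602 O [ 494.55398893 -166.71838188] box [[ 524.0624  -348.0093 ]
 [ 643.0548  -367.02625]
 [ 713.8696    76.07544]
 [ 594.8772    95.09238]]
top mid 601 [[-38.9, -30.4, 16.4], [25.4, -4.1, 50.3], [68.4, 34.3, 56.8]]
top a 384 [[-37.9, 94.9, 16.6], [26.4, 115.3, 86.7], [53.2, 139.8, 121.0]]
top b 424 [[-40.2, -145.4, 16.2], [40.7, -106.4, 86.0], [68.1, -88.0, 121.3]]
top acap 134 [[16.6, 103.3, 108.2], [30.6, 117.3, 116.4], [45.3, 132.0, 122.0]]
top bcap 134 [[32.3, -126.0, 106.8], [46.5, -110.8, 116.8], [60.4, -96.2, 123.1]]
top knob 3 [[142.3, 207.1, 107.8], [142.5, 209.5, 111.7], [142.6, 212.4, 112.4]]
top gate 108 [[-29.1, 208.1, 50.1], [14.0, 210.9, 62.9], [58.1, 214.4, 70.9]]
top rail 685 [[91.5, -247.5, 34.6], [139.3, 1.8, 40.6], [144.9, 268.2, 45.7]]
top floor 333 [[-58.3, 40.3, -4.7], [1.7, 50.0, 6.2], [58.4, 59.8, 11.7]]
((14.82290267944336, 0.19414901733398438), (109.16946411132812, 110.10379791259766), 89.81131744384766)
side mid 629 [[-10.2, -30.7, 16.8], [24.9, -18.8, 47.2], [67.6, 14.2, 51.9]]
side a 580 [[10.3, 91.3, 17.1], [31.3, 98.0, 76.2], [53.5, 131.5, 116.4]]
side b 761 [[24.1, -136.6, 17.0], [44.1, -130.2, 75.6], [67.9, -96.7, 116.6]]
side acap 96 [[19.0, 99.5, 106.9], [33.3, 111.6, 114.4], [47.8, 130.1, 117.3]]
side bcap 134 [[34.5, -128.5, 105.7], [47.0, -116.4, 114.0], [61.2, -98.2, 117.1]]
side knob 3 [[142.0, 210.2, 104.0], [142.4, 212.1, 108.7], [142.7, 212.8, 110.2]]
side gate 126 [[-27.8, 203.0, 50.1], [10.0, 208.4, 58.2], [59.4, 213.5, 64.9]]
side rail 592 [[91.4, -264.1, 34.3], [137.8, -18.5, 39.3], [144.7, 266.0, 45.3]]
side floor 104 [[-58.2, 40.2, -3.5], [-30.6, 51.0, 3.7], [16.2, 59.8, 10.1]]
((12.245246887207031, -3.781757354736328), (64.93428802490234, 118.9988784790039), 72.40164947509766)
```

View pics/crop1.png

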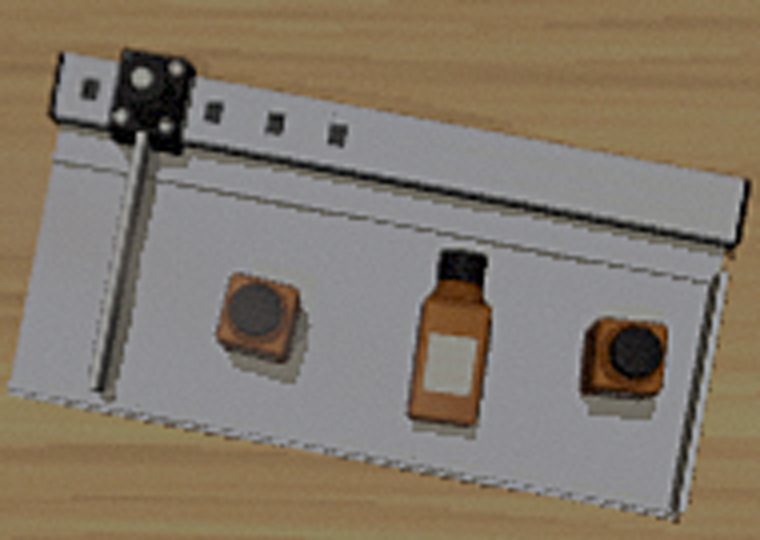

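```bash
cat >> h.py <<'E'
def ray(px,zp,K,k1,C):
    n=cv2.undistortPoints(np.array(px,float).reshape(-1,1,2),K,dist(k1)).reshape(-1,2)
    d=np.c_[n,np.ones(len(n))]@C[:3,:3].T; return C[:3,3]+d*((zp-C[2,3])/d[:,2])[:,None]
E
python3 - <<'E'
from h import *
z=np.load("top.npz");a=(z["K"],float(z["k1"]),z["C"])
f=lambda p:(np.array(p)+.5)/4-.5+[185,95]
h=ray(f([(91,88),(214,112),(276,124),(338,135)]),40,*a)[:,:2]; ys=np.array([250,170,130,90.])
A=np.polyfit(ys,h,1); l=A[0]/np.linalg.norm(A[0]); ax=np.array([l[1],-l[0]])
print("scale",np.linalg.norm(A[0]),"res",(h-np.outer(ys,A[0])-A[1]).round(1).tolist())
O=h.mean(0)-l*ys.mean()-118*ax; print("O",O,"yaw",np.arctan2(-l[0],l[1]))
np.savez("rack.npz",O=O,ax=ax,l=l)
loc=lambda w:np.c_[(w-O)@ax,(w-O)@l]
print("lane corners",loc(ray(f([(10,390),(672,517)]),14,*a)[:,:2]).round(1).tolist(), "rail R",loc(ray(f([(748,180),(735,243),(62,55)]),40,*a)[:,:2]).round(1).tolist())
b=ray(f([(410,415),(478,428),(491,306),(426,296)]),50,*a)[:,:2];c=ray(f([(464,250)]),40,*a)[:,:2];k=ray(f([(142,77)]),110,*a)[:,:2]
print("body top",loc(b).round(1).tolist(),"captip",loc(c),"knob",loc(k),k)
print("caps",loc(ray(f([(255,308),(636,351)]),116,*a)[:,:2]).round(1).tolist())
for n in("top","side"):
    z=np.load(n+".npz");W=cloud(z["d"],z["K"],float(z["k1"]),z["C"]);P=np.c_[loc(W[...,:2].reshape(-1,2)),W[...,2].ravel()]
    inl=(abs(P[:,0])<72)&(abs(P[:,1])<60)&(P[:,2]>22);q=P[inl]
    print(n,[ (x,np.round([*np.nanpercentile(q[abs(q[:,0]-x)<4][:,1],[2,50,98]),np.nanmedian(q[abs(q[:,0]-x)<4][:,2]),(abs(q[:,0]-x)<4).sum()],1).tolist()) for x in range(-70,72,10) if (abs(q[:,0]-x)<4).sum()>3])
    k=P[(abs(P[:,0]-118)<30)&(abs(P[:,1]-210)<30)&(P[:,2]>98)]; print("knob",len(k),np.median(k,axis=0) if len(k) else 0)
E
```

```text
scale 0.9998200104514042 res [[0.1, -0.1], [-0.2, 0.2], [-0.3, 0.0], [0.3, -0.1]]
O [ 531.3419416  -171.28014656] yaw -0.17176743788887536
lane corners [[-79.4, 267.0], [-79.2, -167.1]] rail R [[140.0, -171.7], [98.7, -170.8], [135.5, 272.2]]
body top [[-48.5, 11.8], [-48.5, -31.6], [28.5, -25.3], [26.9, 16.0]] captip [[61.34762634 -2.34310251]] knob [[117.8833197  210.07318985]] [[683.39707402  15.5525563 ]]
caps [[-7.0, 116.1], [10.9, -112.1]]
top [(-50, [-25.6, -4.7, 11.8, 48.4, 24.0]), (-40, [-27.4, -7.0, 13.8, 50.4, 55.0]), (-30, [-27.7, -6.9, 13.6, 50.3, 55.0]), (-20, [-27.6, -5.1, 14.9, 50.7, 55.0]), (-10, [-26.2, -5.6, 14.9, 51.2, 55.0]), (0, [-27.1, -4.5, 16.2, 51.1, 58.0]), (10, [-25.7, -4.7, 15.7, 50.2, 55.0]), (20, [-25.8, -3.4, 17.1, 50.6, 57.0]), (30, [-24.5, -3.8, 13.6, 46.9, 43.0]), (40, [-16.8, -1.9, 10.3, 40.7, 37.0]), (50, [-16.2, -2.6, 11.8, 41.3, 37.0]), (60, [-17.1, -2.4, 11.4, 41.8, 26.0])]
knob 133 [117.17245638 210.58060724 110.64402188]
side [(-50, [-14.2, 3.2, 8.4, 37.1, 16.0]), (-40, [-33.0, -22.1, 10.6, 47.6, 62.0]), (-30, [-31.7, -22.0, 10.4, 47.2, 61.0]), (-20, [-31.2, -20.1, 12.4, 47.6, 63.0]), (-10, [-31.4, -22.7, 11.8, 47.4, 69.0]), (0, [-30.5, -22.3, 12.2, 47.0, 66.0]), (10, [-30.9, -22.6, 12.9, 47.8, 63.0]), (20, [-27.9, -11.3, 11.8, 48.4, 45.0]), (30, [-27.4, -11.2, 9.9, 47.0, 31.0]), (40, [-20.2, -14.1, -1.1, 39.3, 30.0]), (50, [-20.7, -13.0, 3.2, 38.6, 35.0]), (60, [-19.0, -13.2, -0.4, 36.3, 21.0])]
knob 85 [116.81361012 205.23520729 108.45807229]
```

Emit:
send_rows --steps '[[[0, 0, 0, -0.103, 1], [0, 0, 0, -0.103, 1], [0, 0, 0, -0.104, 1], [1.5, 2.6, 0, 0, 1], [2, 3.45, 0, 0, 1], [2, 3.45, 0, 0, 1], [2, 3.45, 0, 0, 1], [2, 3.45, 0, 0, 1], [2, 3.45, 0, 0, 1], [2, 3.45, 0, 0, 1]]]'

```text
clock: 0.93
position: [370.2, 315.9, 223.7]
ee_rot: [0.999, -0.047, -0.003, 0.006]
contact_force: [1.0, 0.3, 0.4]
gripper_width: 85.1
```

```bash
cat >> h.py <<'E'
def rack(): 
    z=np.load("rack.npz"); return z["O"],z["ax"],z["l"]
def go(rx,ry,z,yaw=None):
    """print shift in cm (tool axes) to rack point rx,ry at height z (after turning to tool-x world yaw), and state"""
    O,ax,l=rack(); T=pose(); s=arm.read_state(); y0=np.arctan2(T[1,0],T[0,0])
    if yaw is None: yaw=y0
    t=O+rx*ax+ry*l-T[:2,3]; x=np.array([np.cos(yaw),np.sin(yaw)]); y=np.array([x[1],-x[0]])
    p=T[:2,3]-O
    print("t %.2f turn %.3f shift cm x %.2f y %.2f z %.2f | now rack %.1f %.1f z %.1f yaw %.3f w %.1f F %s M %s"%(s["clock"],y0-yaw,t@x/10,t@y/10,(T[2,3]-z)/10,p@ax,p@l,T[2,3],y0,s["gripper_width"],np.round(s["contact_force"],1),np.round(s["wrist_torque"],2)))
E
python3 -c "
from h import *
go(54,-2.4,230,-.122); print(arm.read_state()['joints'])"
```

```text
t 0.93 turn 0.027 shift cm x 27.30 y 46.90 z -0.63 | now rack -242.0 452.5 z 223.7 yaw -0.095 w 85.1 F [1.  0.3 0.4] M [ 0.05 -0.08  0.03]
[ 1.04164195  0.16079029 -0.32508692  0.00129274 -1.09817648  0.43388487]
```

Emit:
send_rows --steps '[[[2, 3.4, 0, 0.027, 1], [2, 3.45, 0, 0, 1], [2, 3.45, 0, 0, 1], [2, 3.45, 0, 0, 1], [2, 3.45, 0, 0, 1], [2, 3.45, 0, 0, 1], [2, 3.45, 0, 0, 1], [2, 3.45, 0, 0, 1], [2, 3.45, 0, 0, 1], [2, 3.45, 0, 0, 1]]]'

```text
clock: 1.77
position: [528.2, -69.3, 225.9]
ee_rot: [0.998, -0.06, -0.004, 0.006]
contact_force: [0.7, 0.7, 0.4]
gripper_width: 85.5
```

```bash
python3 -c "
from h import *
go(60,-2.4,130,-.122)"
```

```text
t 1.77 turn 0.002 shift cm x 7.53 y 10.62 z 9.59 | now rack -20.5 99.9 z 225.9 yaw -0.120 w 85.5 F [0.7 0.7 0.4] M [ 0.14 -0.11 -0.05]
```

Emit:
send_rows --steps '[[[2, 2.8, 0, 0, 1], [2, 2.8, 0, 0, 1], [2, 2.8, 0, 0, 1], [1.5, 2.2, 0, 0, 1], [0, 0, 2, 0, 1], [0, 0, 2, 0, 1], [0, 0, 2, 0, 1], [0, 0, 0, 0, 1]]]'

```text
clock: 2.43
position: [591.6, -201.2, 159.9]
ee_rot: [0.998, -0.067, -0.006, 0.006]
contact_force: [-0.1, 0.7, -1.3]
gripper_width: 85.4
```

```bash
python3 -c "
from h import *
go(60,-2.4,80,-.122)
im,d,*a=cam('wrist'); save('w1',im)
O,ax,l=rack(); W=cloud(d,*a); P=np.c_[(W[...,:2].reshape(-1,2)-O)@ax,(W[...,:2].reshape(-1,2)-O)@l,W[...,2].ravel()]
q=P[(abs(P[:,0])<80)&(abs(P[:,1])<60)&(P[:,2]>22)&(P[:,2]<60)]
for x in range(-60,80,8):
  m=abs(q[:,0]-x)<4
  if m.sum()>3: print(x,m.sum(),np.nanpercentile(q[m][:,1],[2,98]).round(1),np.nanmedian(q[m][:,2]).round(1))
print(np.nanpercentile(q[:,0],[1,99]))
"
```

```text
t 2.43 turn -0.012 shift cm x -0.37 y -1.70 z 7.99 | now rack 64.5 -19.2 z 159.9 yaw -0.134 w 85.4 F [-0.1  0.7 -1.3] M [ 0.02  0.11 -0.01]
-44 200 [-26.5  13.5] 49.4
-36 282 [-26.7  14.9] 49.6
-28 277 [-26.9  14.9] 50.0
-20 300 [-25.6  16.4] 50.0
-12 306 [-26.2  15.3] 50.0
-4 312 [-25.7  16.3] 50.0
4 337 [-25.5  16.2] 49.8
12 340 [-24.6  17. ] 49.7
20 344 [-24.8  17.1] 49.7
28 536 [-23.9  17.4] 46.7
36 320 [-18.8  12.5] 41.2
44 215 [-16.2  12.8] 40.9
52 242 [-16.2  12.7] 41.3
60 336 [-15.4  12.6] 37.6
[-44.97973057  61.5101685 ]
```

View pics/w1.png

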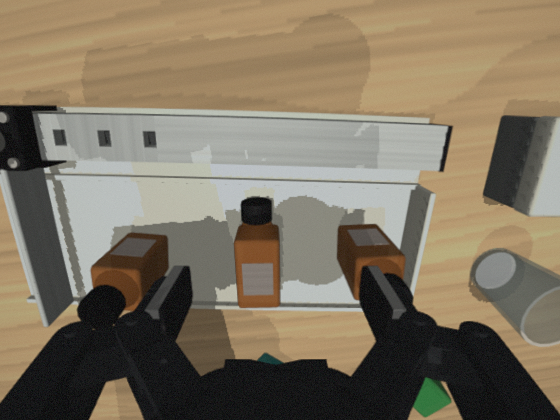

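Shown: the amber target lies mid-lane at (258,265) with its cap at (257,210), and both neighbours are standing. The choice is confirmed.

Emit:
send_rows --steps '[[[-0.3, -1.7, 0, -0.012, 1], [0, 0, 0, 0, 1], [0, 0, 0, 0, 1], [0, 0, 3, 0, 1], [0, 0, 3, 0, 1], [0, 0, 3, 0, 1], [0, 0, 0, 0, 1], [0, 0, 0, 0, 1]]]'

```text
clock: 3.15
position: [600.0, -186.8, 82.3]
ee_rot: [0.998, -0.058, 0.006, 0.009]
contact_force: [1.0, 0.9, 1.7]
gripper_width: 85.2
```

```bash
python3 -c "
from h import *
go(59,-1.9,11,-.122)"
```

```text
t 3.15 turn 0.006 shift cm x -1.12 y -0.22 z 7.13 | now rack 70.3 -3.6 z 82.3 yaw -0.116 w 85.2 F [1.  0.9 1.7] M [-0.01 -0.02 -0.06]
```

Emit:
send_rows --steps '[[[-1.1, -0.2, 0, 0.006, 1], [0, 0, 0, 0, 1], [0, 0, 2, 0, 1], [0, 0, 2, 0, 1], [0, 0, 1, 0, 1], [0, 0, 0, 0, 1], [0, 0, 0, 0, 1]]]'

```text
clock: 3.73
position: [601.6, -186.7, 46.5]
ee_rot: [0.998, -0.059, 0.019, 0.011]
contact_force: [0.8, -0.8, 0.7]
gripper_width: 85.4
```

```bash
python3 -c "
from h import *
go(59,-1.9,11,-.122)"
```

```text
t 3.73 turn 0.004 shift cm x -1.28 y -0.19 z 3.55 | now rack 71.9 -3.2 z 46.5 yaw -0.118 w 85.4 F [ 0.8 -0.8  0.7] M [0.   0.04 0.02]
```

Emit:
send_rows --steps '[[[0, 0, 0, 0, 1], [0, 0, 0, 0, 1], [0, 0, 0, 0, 1], [0, 0, 0, 0, 1]]]'

```text
clock: 4.07
position: [604.6, -187.2, 51.1]
ee_rot: [0.998, -0.059, 0.023, 0.011]
contact_force: [0.1, -0.7, 0.7]
gripper_width: 85.3
```

```bash
python3 -c "
from h import *
go(59,-1.9,11,-.122);print(pose()[:3,2]);print(arm.read_state()['joints'])"
```

```text
t 4.07 turn 0.005 shift cm x -1.58 y -0.20 z 4.01 | now rack 74.9 -3.1 z 51.1 yaw -0.117 w 85.3 F [ 0.1 -0.7  0.7] M [ 0.08  0.05 -0.02]
[ 0.04449476 -0.02554148 -0.99868306]
[-0.03343586  0.54876742 -0.23630777  0.03563289 -0.74068497  1.46119437]
```

Emit:
send_rows --steps '[[[-1.6, -0.2, 0.1, 0.005, 1], [-0.08, 0, 0.12, 0, 1], [-0.08, 0, 0.12, 0, 1], [-0.08, 0, 0.12, 0, 1]]]'

```text
clock: 4.4
position: [588.5, -183.3, 47.7]
ee_rot: [0.998, -0.061, 0.025, 0.012]
contact_force: [-0.5, -1.3, -1.2]
gripper_width: 85.8
```

```bash
python3 -c "
from h import *
go(59,-1.9,11,-.122);print(pose()[:3,2]);s=arm.read_state();print(s['joints'],s['joint_vel'].round(4),s['joint_efforts'].round(1))"
```

```text
t 4.40 turn 0.001 shift cm x 0.06 y -0.01 z 3.67 | now rack 58.4 -2.1 z 47.7 yaw -0.121 w 85.8 F [-0.5 -1.3 -1.2] M [0.06 0.09 0.02]
[ 0.04939379 -0.02633626 -0.9984321 ]
[-0.02737778  0.52926183 -0.28777716  0.03859384 -0.70399201  1.44791097] [ 0.0007  0.0077 -0.0215  0.0116  0.0518 -0.0024] [  0.  -41.8  14.2   3.1   0.1  -0. ]
```

Emit:
send_rows --steps '[[[-0.15, 0, 1.8, 0, 1], [-0.15, 0, 1.5, 0, 1], [-0.08, 0, 0.12, 0, 1]]]'

```text
clock: 4.65
position: [589.4, -184.2, 14.2]
ee_rot: [0.998, -0.06, 0.029, 0.012]
contact_force: [-0.4, -0.1, -0.1]
gripper_width: 85.2
```

```bash
python3 -c "
from h import *
go(59,-1.9,11,-.122);print(pose()[:3,2])"
```

```text
t 4.65 turn 0.002 shift cm x -0.04 y -0.09 z 0.32 | now rack 59.4 -2.8 z 14.2 yaw -0.120 w 85.2 F [-0.4 -0.1 -0.1] M [ 0.04  0.2  -0.03]
[ 0.05546108 -0.02714696 -0.99809173]
```

Emit:
send_rows --steps '[[[-0.08, -0.05, 0.2, 0, 0], [-0.08, 0, 0.12, 0, 0], [-0.08, 0, 0.12, 0, 0], [-0.08, 0, 0.12, 0, 0]]]'

```text
clock: 4.98
position: [588.2, -183.7, 9.0]
ee_rot: [0.998, -0.06, 0.029, 0.012]
contact_force: [-0.2, 0.7, -0.2]
gripper_width: 38.6
```

```bash
python3 -c "
from h import *
go(59,-1.9,11,-.122);print(pose()[:3,2])"
```

```text
t 4.98 turn 0.003 shift cm x 0.09 y -0.06 z -0.20 | now rack 58.1 -2.5 z 9.0 yaw -0.119 w 38.6 F [-0.2  0.7 -0.2] M [ 0.04  0.09 -0.04]
[ 0.05698161 -0.02783734 -0.99798706]
```

Emit:
send_rows --steps '[[[-0.04, -0.05, 0.05, 0, 0], [-0.05, 0, 0.08, 0, 0], [-0.05, 0, 0.08, 0, 0]]]'

```text
clock: 5.23
position: [588.4, -183.4, 9.0]
ee_rot: [0.998, -0.059, 0.031, 0.012]
contact_force: [-0.5, -1.1, 4.1]
gripper_width: 28.9
```

```bash
python3 -c "
from h import *
go(59,-1.9,11,-.122);print(pose()[:3,2])"
```

```text
t 5.23 turn 0.004 shift cm x 0.08 y -0.02 z -0.20 | now rack 58.2 -2.1 z 9.0 yaw -0.118 w 28.9 F [-0.5 -1.1  4.1] M [ 0.19  0.32 -0.06]
[ 0.06082596 -0.02864737 -0.99773721]
```

Emit:
send_rows --steps '[[[-0.5, 0, -2, 0, 0], [-0.5, 0, -4, 0, 0], [-0.5, 0, -4, 0, 0], [-0.5, 0, -3, 0, 0], [0, 0, 0, 0, 0]]]'

```text
clock: 5.65
position: [557.2, -176.6, 137.7]
ee_rot: [0.998, -0.06, 0.027, 0.012]
contact_force: [-0.0, 0.3, -0.8]
gripper_width: 29.1
```

```bash
python3 -c "
from h import *
go(0,0,130,-.122);print(pose()[:3,2])
im,d,*a=cam('wrist'); im2=cam('side')[0]; save('w2',np.vstack([cv2.resize(im[:, :],(420,315)),cv2.resize(im2[120:320,180:420],(420,350))])[:600])
"
```

```text
t 5.65 turn 0.002 shift cm x -2.63 y -0.21 z 0.77 | now rack 26.4 -0.8 z 137.7 yaw -0.120 w 29.1 F [-0.   0.3 -0.8] M [ 0.08 -0.13  0.  ]
[ 0.0515145  -0.02689458 -0.99831004]
```

View pics/w2.png

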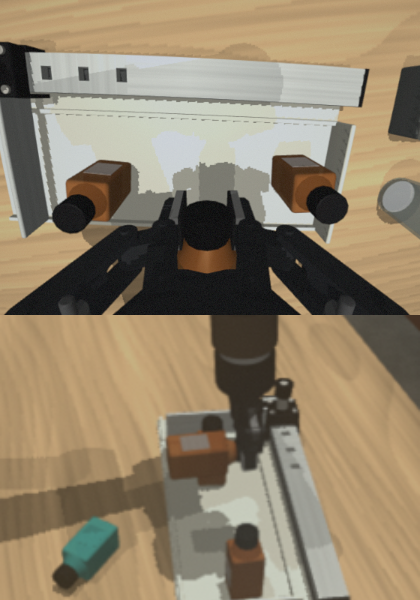

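Shown: wrist camera – the cap face is held at (207,225) between the pads; side view – the bottle is lifted but still horizontal, with its base to the near lip. It did not swing in the grip, so I'll brace the base on the near lip and rotate it up.

Emit:
send_rows --steps '[[[0.8, 0, 1, 0.05, 0], [0.3, 0, 3, 0, 0], [0, 0, 3, 0, 0], [-0.1, 0, 2.5, 0, 0], [-0.1, 0, 1, 0, 0], [-0.08, 0, 0.1, 0, 0]]]'

```text
clock: 6.25
position: [564.6, -179.1, 14.0]
ee_rot: [0.996, -0.088, 0.019, 0.01]
contact_force: [6.0, -1.1, -0.1]
gripper_width: 29.2
```

```bash
python3 -c "
from h import *
go(38,-2,11,-.172);print(pose()[:3,2])"
```

```text
t 6.25 turn -0.005 shift cm x 0.39 y -0.00 z 0.30 | now rack 34.1 -2.0 z 14.0 yaw -0.177 w 29.2 F [ 6.  -1.1 -0.1] M [-0.17 -1.43  0.03]
[ 0.0352117  -0.02232246 -0.99913054]
```

Emit:
send_rows --steps '[[[0, 0, 0.45, 0, 0], [-0.4, 0, 0.15, 0, 0], [-0.6, 0, -0.2, 0, 0], [-0.7, 0, -0.6, 0, 0]]]'

```text
clock: 6.58
position: [563.5, -177.8, 18.1]
ee_rot: [0.996, -0.084, 0.033, 0.011]
contact_force: [7.5, -3.8, -1.5]
gripper_width: 29.1
```

```bash
python3 -c "
from h import *
go(38,-2,11,-.172);print(pose()[:3,2])"
```

```text
t 6.58 turn 0.005 shift cm x 0.52 y 0.11 z 0.71 | now rack 32.8 -0.9 z 18.1 yaw -0.167 w 29.1 F [ 7.5 -3.8 -1.5] M [-1.1  -2.39  0.14]
[ 0.06440156 -0.02806103 -0.99752946]
```

Emit:
send_rows --steps '[[[-1.0, 0.1, -0.3, 0, 0], [-1.5, 0, -0.8, 0, 0], [-1.5, 0, -1.2, 0, 0]]]'

```text
clock: 6.83
position: [549.0, -172.9, 47.6]
ee_rot: [0.995, -0.079, 0.063, 0.012]
contact_force: [6.2, -0.7, -1.7]
gripper_width: 29.1
```

```bash
python3 -c "
from h import *
go(38,-2,11,-.172);print(pose()[:3,2])"
```

```text
t 6.83 turn 0.015 shift cm x 2.04 y 0.34 z 3.66 | now rack 17.6 1.4 z 47.6 yaw -0.157 w 29.1 F [ 6.2 -0.7 -1.7] M [-0.19 -1.91 -0.09]
[ 0.12354581 -0.03339046 -0.99177695]
```

```bash
cat >> h.py <<'E'
def tiltcheck(name=None):
    im,d,*a=cam("side"); O,ax,l=rack(); W=cloud(d,*a); P=np.dstack([(W[...,:2]-O)@ax,(W[...,:2]-O)@l,W[...,2]])
    hsv=cv2.cvtColor(im,cv2.COLOR_BGR2HSV); m=(hsv[...,0]<16)&(hsv[...,1]>110)&(abs(P[...,1])<60)&(abs(P[...,0])<130)&(P[...,2]>10)
    q=P[m][:,[0,2]]; r=cv2.minAreaRect(q.astype(np.float32)); print("amber",len(q),"xz box",np.round(cv2.boxPoints(r),0).tolist(),"y",np.nanpercentile(P[m][:,1],[2,98]).round(1))
    if name: save(name,cv2.resize(im[110:320,200:480],None,fx=2.5,fy=2.5))
E
python3 -c "
from h import *
tiltcheck('s3')"
```

```text
amber 601 xz box [[-90.0, 26.0], [-14.0, 2.0], [39.0, 168.0], [-37.0, 193.0]] y [-25.5  13.8]
```

View pics/s3.png

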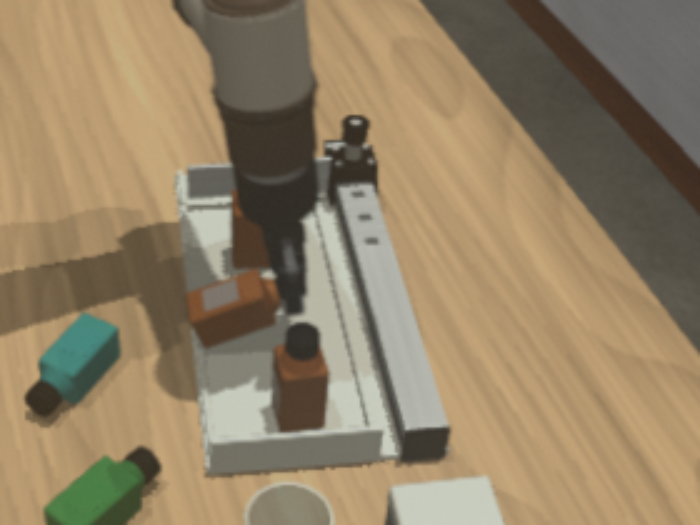

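Shown: the bottle at (233,305) is now tilted about 20°, cap rising, base on the near lip. It works, so I continue.

Emit:
send_rows --steps '[[[-1.5, 0.1, -1.5, 0.005, 0], [-1.5, 0.1, -1.5, 0.01, 0], [-1.5, 0, -1.5, 0, 0]]]'

```text
clock: 7.13
position: [502.8, -165.7, 91.3]
ee_rot: [0.994, -0.086, 0.07, 0.011]
contact_force: [0.2, 0.6, -1.8]
gripper_width: 29.4
```

```bash
sed -i 's/(P\[...,2\]>10)/(P[...,2]>10)\&(P[...,2]<110)\&(P[...,0]<pose()[0,3]*0+95)/' h.py; python3 -c "
from h import *
go(38,-2,11,-.172);print(pose()[:3,2]);tiltcheck('s4')"
```

```text
t 7.13 turn -0.000 shift cm x 6.71 y 0.26 z 8.03 | now rack -29.1 0.6 z 91.3 yaw -0.172 w 29.4 F [ 0.2  0.6 -1.8] M [0.06 0.32 0.02]
[ 0.13662919 -0.03372639 -0.99004798]
amber 481 xz box [[-127.0, 83.0], [-104.0, 45.0], [-32.0, 89.0], [-55.0, 127.0]] y [-25.1  13.2]
```

Emit:
send_rows --steps '[[[1.6, 0, 0, 0, 0], [1.6, 0, 1, 0, 0], [0.3, 0, 1.5, 0, 0], [0, 0, 1.2, 0, 0], [-0.05, 0, 0.1, 0, 0]]]'

```text
clock: 7.6
position: [537.0, -172.5, 62.0]
ee_rot: [0.994, -0.087, 0.07, 0.01]
contact_force: [1.1, 0.2, 1.0]
gripper_width: 29.0
```

```bash
python3 -c "
from h import *
go(4,-2,54,-.172);print(pose()[:3,2]);tiltcheck()"
```

```text
t 7.60 turn -0.002 shift cm x -0.18 y 0.18 z 0.80 | now rack 5.8 -0.2 z 62.0 yaw -0.174 w 29.0 F [1.1 0.2 1. ] M [ 0.08 -0.08  0.  ]
[ 0.13664563 -0.03219321 -0.99009675]
amber 595 xz box [[-92.0, 56.0], [-73.0, 19.0], [5.0, 61.0], [-15.0, 97.0]] y [-25.6  15.4]
```

Emit:
send_rows --steps '[[[0.2, 0, 0.9, 0, 0], [-0.8, 0, 0.1, 0, 0], [-1.5, 0, -0.6, 0, 0], [-1.5, 0, -0.9, 0, 0]]]'

```text
clock: 7.98
position: [508.7, -166.8, 65.6]
ee_rot: [0.993, -0.085, 0.076, 0.011]
contact_force: [-0.7, 0.9, -1.0]
gripper_width: 29.0
```

```bash
python3 -c "
from h import *
go(4,-2,54,-.172);print(pose()[:3,2]);tiltcheck()"
```

```text
t 7.98 turn 0.002 shift cm x 2.71 y 0.25 z 1.16 | now rack -23.1 0.5 z 65.6 yaw -0.170 w 29.0 F [-0.7  0.9 -1. ] M [ 0.08  0.4  -0.04]
[ 0.14953806 -0.03458774 -0.98815083]
amber 590 xz box [[-122.0, 61.0], [-98.0, 21.0], [-16.0, 69.0], [-40.0, 110.0]] y [-25.3  15.5]
```

Emit:
send_rows --steps '[[[1.8, 0, -0.2, 0, 0], [1.6, 0, 0.4, 0, 0], [0.1, 0, 1.0, 0, 0], [-0.1, 0, 0.7, 0, 0], [-0.1, 0, 0.2, 0, 0]]]'

```text
clock: 8.45
position: [540.4, -173.0, 52.9]
ee_rot: [0.993, -0.085, 0.077, 0.011]
contact_force: [3.9, -0.6, 6.6]
gripper_width: 29.2
```

```bash
python3 -c "
from h import *
go(4,-2,50,-.172);print(pose()[:3,2]);tiltcheck()"
```

```text
t 8.45 turn 0.002 shift cm x -0.52 y 0.19 z 0.29 | now rack 9.2 -0.1 z 52.9 yaw -0.170 w 29.2 F [ 3.9 -0.6  6.6] M [-0.13 -0.52 -0.06]
[ 0.15194079 -0.03436418 -0.98779203]
amber 591 xz box [[-93.0, 55.0], [-73.0, 16.0], [10.0, 57.0], [-9.0, 96.0]] y [-26.   16.1]
```

Emit:
send_rows --steps '[[[-0.8, 0, -0.15, 0, 0], [-1.2, 0, -0.5, 0, 0], [-1.4, 0, -0.8, 0, 0]]]'

```text
clock: 8.75
position: [503.6, -166.6, 59.6]
ee_rot: [0.993, -0.085, 0.076, 0.011]
contact_force: [0.0, -0.2, -0.6]
gripper_width: 29.1
```

```bash
python3 -c "
from h import *
go(4,-2,50,-.172);print(pose()[:3,2]);tiltcheck()"
```

```text
t 8.75 turn 0.001 shift cm x 3.22 y 0.18 z 0.96 | now rack -28.2 -0.2 z 59.6 yaw -0.171 w 29.1 F [ 0.  -0.2 -0.6] M [0.07 0.33 0.01]
[ 0.14851778 -0.03450244 -0.98830767]
amber 583 xz box [[-128.0, 57.0], [-104.0, 17.0], [-21.0, 69.0], [-46.0, 109.0]] y [-26.4  13.7]
```

Emit:
send_rows --steps '[[[1.8, 0, -0.2, 0, 0], [2, 0, 0.1, 0, 0], [1, 0, 0, 0, 0], [0, 0, 0, 0, 0.3], [0, 0, 0, 0, 0.325]]]'

```text
clock: 9.22
position: [533.4, -173.6, 62.0]
ee_rot: [0.994, -0.088, 0.063, 0.01]
contact_force: [0.0, -0.4, -2.0]
gripper_width: 29.2
```

```bash
python3 -c "
from h import *
go(20,-2,70,-.172);print(pose()[:3,2]);tiltcheck()"
```

```text
t 9.22 turn -0.004 shift cm x 1.76 y 0.01 z -0.80 | now rack 2.4 -1.9 z 62.0 yaw -0.176 w 29.2 F [ 0.  -0.4 -2. ] M [ 0.08  0.25 -0.03]
[ 0.12368453 -0.03110495 -0.99183397]
amber 605 xz box [[-99.0, 63.0], [-79.0, 24.0], [5.0, 65.0], [-15.0, 104.0]] y [-27.2  13.7]
```

Emit:
send_rows --steps '[[[1.8, 0, -0.8, 0, 0.325], [0, 0, 0, 0, 0.335], [0, 0, 0, 0, 0.335], [0, 0, 0, 0, 0.34]]]'

```text
clock: 9.6
position: [544.5, -175.9, 69.7]
ee_rot: [0.994, -0.089, 0.059, 0.01]
contact_force: [0.8, -1.0, -1.3]
gripper_width: 29.5
```

```bash
python3 -c "
from h import *
go(20,-2,70,-.172);print(pose()[:3,2]);tiltcheck()"
```

```text
t 9.60 turn -0.006 shift cm x 0.62 y -0.03 z -0.03 | now rack 13.8 -2.3 z 69.7 yaw -0.178 w 29.5 F [ 0.8 -1.  -1.3] M [0.04 0.2  0.01]
[ 0.11521555 -0.02997809 -0.99288806]
amber 613 xz box [[-86.0, 71.0], [-69.0, 32.0], [11.0, 69.0], [-6.0, 107.0]] y [-27.6  14.8]
```

Emit:
send_rows --steps '[[[0, 0, 0, 0, 0.344], [0, 0, 0, 0, 0.347], [0, 0, 0, 0, 0.35]]]'

```text
clock: 9.9
position: [541.7, -175.6, 68.5]
ee_rot: [0.994, -0.089, 0.057, 0.01]
contact_force: [-0.7, -1.3, -1.4]
gripper_width: 30.0
```

```bash
python3 -c "
from h import *
go(20,-2,70,-.172);print(pose()[:3,2]);tiltcheck()"
```

```text
t 9.90 turn -0.006 shift cm x 0.90 y -0.05 z -0.15 | now rack 11.0 -2.5 z 68.5 yaw -0.178 w 30.0 F [-0.7 -1.3 -1.4] M [ 0.04  0.22 -0.03]
[ 0.11129716 -0.0293676  -0.99335315]
amber 612 xz box [[-89.0, 70.0], [-71.0, 32.0], [8.0, 70.0], [-10.0, 108.0]] y [-27.8  14.2]
```

Emit:
send_rows --steps '[[[0, 0, -0.05, 0, 0.354], [0, 0, -0.05, 0, 0.357]]]'

```text
clock: 10.12
position: [541.2, -175.5, 69.3]
ee_rot: [0.994, -0.089, 0.057, 0.01]
contact_force: [0.4, 0.3, -1.2]
gripper_width: 30.4
```

```bash
python3 -c "
from h import *
go(20,-2,70,-.172);print(pose()[:3,2]);tiltcheck()"
```

```text
t 10.12 turn -0.006 shift cm x 0.95 y -0.04 z -0.07 | now rack 10.5 -2.4 z 69.3 yaw -0.178 w 30.4 F [ 0.4  0.3 -1.2] M [ 0.1   0.18 -0.01]
[ 0.11073326 -0.02927685 -0.99341885]
amber 607 xz box [[-90.0, 70.0], [-71.0, 31.0], [9.0, 68.0], [-9.0, 107.0]] y [-27.6  12.9]
```

Emit:
send_rows --steps '[[[0, 0, -0.05, 0, 0.361], [0, 0, -0.05, 0, 0.364]]]'

```text
clock: 10.33
position: [541.6, -175.6, 70.9]
ee_rot: [0.994, -0.089, 0.057, 0.01]
contact_force: [-0.3, 0.2, -0.1]
gripper_width: 31.3
```

```bash
python3 -c "
from h import *
go(20,-2,70,-.172);print(pose()[:3,2]);tiltcheck()"
```

```text
t 10.33 turn -0.006 shift cm x 0.91 y -0.05 z 0.09 | now rack 10.9 -2.5 z 70.9 yaw -0.178 w 31.3 F [-0.3  0.2 -0.1] M [0.02 0.14 0.  ]
[ 0.11178598 -0.02955885 -0.99329259]
amber 569 xz box [[-90.0, 31.0], [-62.0, 0.0], [13.0, 70.0], [-15.0, 100.0]] y [-27.9  13.4]
```

The bottle now swings when the grip is slightly loosened (43°). I'll tighten, raise it, and loosen again.

Emit:
send_rows --steps '[[[0, 0, 0, 0, 0.34], [0, 0, -0.2, 0, 0.34], [0, 0, -1.5, 0, 0.34], [0.2, 0, -1, 0, 0.34], [0, 0, 0, 0, 0.355], [0, 0, 0, 0, 0.361], [0, 0, 0, 0, 0.364]]]'

```text
clock: 10.97
position: [539.1, -174.9, 98.0]
ee_rot: [0.994, -0.089, 0.055, 0.01]
contact_force: [-0.3, -1.0, -0.3]
gripper_width: 31.3
```

```bash
python3 -c "
from h import *
go(20,-2,70,-.172);print(pose()[:3,2]);tiltcheck()"
```

```text
t 10.97 turn -0.007 shift cm x 1.18 y -0.03 z 2.80 | now rack 8.2 -2.3 z 98.0 yaw -0.179 w 31.3 F [-0.3 -1.  -0.3] M [0.05 0.26 0.02]
[ 0.10855699 -0.02887243 -0.99367085]
amber 500 xz box [[-67.0, 32.0], [-35.0, 11.0], [14.0, 83.0], [-18.0, 105.0]] y [-28.2  12.5]
```

Emit:
send_rows --steps '[[[0, 0, -0.1, 0, 0.364], [0, 0, -0.1, 0, 0.364]]]'

```text
clock: 11.18
position: [538.4, -174.9, 99.2]
ee_rot: [0.994, -0.089, 0.055, 0.01]
contact_force: [0.3, -0.2, 0.2]
gripper_width: 30.9
```

```bash
python3 -c "
from h import *
go(0,-2,95,-.172);print(pose()[:3,2]);tiltcheck()"
```

```text
t 11.18 turn -0.007 shift cm x -0.76 y -0.03 z 0.42 | now rack 7.6 -2.3 z 99.2 yaw -0.179 w 30.9 F [ 0.3 -0.2  0.2] M [0.04 0.19 0.01]
[ 0.10690897 -0.02890034 -0.9938487 ]
amber 315 xz box [[-31.0, 52.0], [-30.0, 11.0], [60.0, 12.0], [59.0, 53.0]] y [-26.9  13.6]
```

```bash
python3 -c "
from h import *
tiltcheck('s5')
im=cam('wrist')[0]; a=cv2.imread('pics/s5.png'); save('s6',np.hstack([cv2.resize(a,(440,330)),cv2.resize(im,(360,330))]))
O,ax,l=rack(); im,d,*a=cam('side'); W=cloud(d,*a); x=(W[...,:2]-O)@ax; y=(W[...,:2]-O)@l; z=W[...,2]
hsv=cv2.cvtColor(im,cv2.COLOR_BGR2HSV); m=(hsv[...,0]<16)&(hsv[...,1]>110)&(abs(y)<45)&(abs(x)<90)
for h in range(10,110,10):
  k=m&(abs(z-h)<5)
  if k.sum()>3: print(h,k.sum(),np.percentile(x[k],[3,97]).round(0),np.percentile(y[k],[3,97]).round(0))
"
```

```text
amber 311 xz box [[-31.0, 51.0], [-29.0, 9.0], [60.0, 13.0], [58.0, 55.0]] y [-26.9  14.1]
10 6 [-10.   7.] [-26. -25.]
20 15 [-28.  -7.] [-28. -23.]
30 19 [-28.  56.] [-27. -15.]
40 50 [-30.  58.] [-26.   1.]
50 231 [-29.  44.] [-26.  12.]
```

View pics/s6.png

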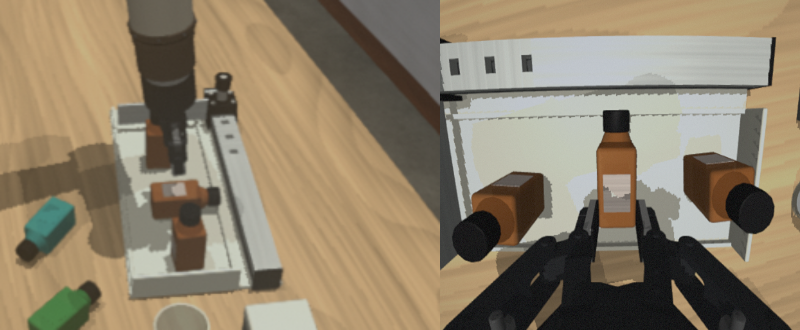

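Shown: the bottle slipped out and lies flat again mid-lane, cap to the rail (wrist (616,170)). The neighbours are untouched. I measure it and regrip, this time staging the loosening with the base close to the floor.

Emit:
send_rows --steps '[[[0, 0, -1, 0, 1], [0.5, 0, -2, 0, 1], [1, 0, 0, 0, 1], [0, 0, 0, 0, 1], [0, 0, 0, 0, 1]]]'

```text
clock: 11.8
position: [550.1, -176.7, 133.3]
ee_rot: [0.994, -0.089, 0.055, 0.01]
contact_force: [-0.8, -0.4, 0.2]
gripper_width: 85.0
```

```bash
cat >> h.py <<'E'
def lying():
    O,ax,l=rack(); im,d,*a=cam("wrist"); W=cloud(d,*a); P=np.c_[(W[...,:2].reshape(-1,2)-O)@ax,(W[...,:2].reshape(-1,2)-O)@l,W[...,2].ravel()]
    q=P[(abs(P[:,0])<95)&(abs(P[:,1])<60)&(P[:,2]>22)&(P[:,2]<60)]; X=[];Y=[]
    for x in range(-60,95,8):
        m=abs(q[:,0]-x)<4
        if m.sum()>20:
            e=np.nanpercentile(q[m][:,1],[2,98]); print(x,m.sum(),e.round(1),np.nanmedian(q[m][:,2]).round(1)); X.append(x);Y.append(e.mean())
    print("tip",np.nanpercentile(q[:,0],99),"axis fit",np.polyfit(X,Y,1))
E
python3 -c "
from h import *
go(75,-2,130,-.172);print(pose()[:3,2]);lying()"
```

```text
t 11.80 turn -0.007 shift cm x 5.55 y -0.02 z 0.33 | now rack 19.5 -2.2 z 133.3 yaw -0.179 w 85.0 F [-0.8 -0.4  0.2] M [0.05 0.29 0.01]
[ 0.10679013 -0.02896484 -0.9938596 ]
-28 352 [-22.1  19.3] 49.6
-20 443 [-22.1  19.3] 49.8
-12 437 [-22.8  18.9] 50.3
-4 460 [-21.8  19.5] 50.2
4 475 [-21.8  19.3] 50.5
12 485 [-21.7  19.4] 50.4
20 483 [-21.7  18.9] 50.6
28 518 [-22.4  19.5] 50.5
36 506 [-22.3  19.2] 50.6
44 579 [-21.3  18.9] 49.2
52 393 [-16.9  14.2] 42.6
60 324 [-15.1  12.7] 41.9
68 349 [-15.7  12.9] 42.6
76 280 [-15.3  12.7] 41.8
tip 76.99435190085417 axis fit [ 1.23791529e-03 -1.39020630e+00]
```

Emit:
send_rows --steps '[[[2, 0, 0, -0.007, 1], [2, 0, 1, 0, 1], [1, 0, 3, 0, 1], [-0.4, 0, 3, 0, 1], [-0.3, 0, 2, 0, 1], [-0.1, 0, 0.1, 0, 1]]]'

```text
clock: 12.35
position: [601.7, -186.9, 43.9]
ee_rot: [0.995, -0.086, 0.055, 0.01]
contact_force: [-0.8, 0.4, -0.9]
gripper_width: 85.3
```

```bash
python3 -c "
from h import *
go(75,-1.4,11,-.172);print(pose()[:3,2])"
```

```text
t 12.35 turn 0.000 shift cm x 0.30 y -0.20 z 3.29 | now rack 72.0 -3.4 z 43.9 yaw -0.172 w 85.3 F [-0.8  0.4 -0.9] M [ 0.07  0.29 -0.07]
[ 0.10760346 -0.02864527 -0.99378113]
```

Emit:
send_rows --steps '[[[-0.05, -0.2, 1.6, 0, 1], [-0.05, 0, 1.5, 0, 0.6], [-0.05, 0, 0.2, 0, 0.3], [-0.05, 0, 0.1, 0, 0.3], [-0.05, 0, 0.1, 0, 0.3], [-0.05, 0, 0.05, 0, 0.3], [-0.05, 0, 0.05, 0, 0.3]]]'

```text
clock: 12.93
position: [606.5, -182.3, 16.1]
ee_rot: [0.995, -0.083, 0.06, 0.009]
contact_force: [0.2, 0.4, -1.7]
gripper_width: 28.7
```

```bash
python3 -c "
from h import *
go(75,-1.4,11,-.172);print(pose()[:3,2])"
```

```text
t 12.93 turn 0.005 shift cm x -0.10 y 0.34 z 0.51 | now rack 76.0 2.0 z 16.1 yaw -0.167 w 28.7 F [ 0.2  0.4 -1.7] M [ 0.01  0.29 -0.  ]
[ 0.11809266 -0.02840014 -0.99259637]
```

Emit:
send_rows --steps '[[[0, 0, -1.5, 0, 0.3], [-0.7, 0, -2.5, 0, 0.3], [-0.7, 0, -2.4, 0, 0.3], [0, 0, 0, 0, 0.35], [0, 0, 0, 0, 0.356], [0, 0, 0, 0, 0.36], [0, 0, 0, 0, 0.363], [0, 0, 0, 0, 0.3]]]'

```text
clock: 13.6
position: [582.8, -178.7, 81.5]
ee_rot: [0.995, -0.084, 0.06, 0.009]
contact_force: [-0.4, -0.0, 0.8]
gripper_width: 28.8
```

```bash
python3 -c "
from h import *
go(40,-1.4,81,-.172);print(pose()[:3,2]);tiltcheck()"
```

```text
t 13.60 turn 0.003 shift cm x -1.20 y 0.28 z 0.05 | now rack 52.0 1.4 z 81.5 yaw -0.169 w 28.8 F [-0.4 -0.   0.8] M [0.21 0.02 0.01]
[ 0.11715428 -0.02835968 -0.99270872]
amber 569 xz box [[-36.0, 41.0], [-8.0, 10.0], [57.0, 69.0], [29.0, 100.0]] y [-24.8  14.3]
```

Emit:
send_rows --steps '[[[-0.3, 0, -1, 0, 0.3], [-0.1, 0, -0.3, 0, 0.3], [0, 0, 0, 0, 0.35], [0, 0, 0, 0, 0.356], [0, 0, 0, 0, 0.36], [0, 0, 0, 0, 0.363], [0, 0, 0, 0, 0.3]]]'

```text
clock: 14.23
position: [574.9, -177.5, 91.5]
ee_rot: [0.995, -0.085, 0.056, 0.009]
contact_force: [0.4, 0.6, -0.3]
gripper_width: 29.0
```

```bash
python3 -c "
from h import *
go(40,-1.4,94,-.172);print(pose()[:3,2]);tiltcheck()"
```

```text
t 14.23 turn 0.003 shift cm x -0.39 y 0.27 z -0.25 | now rack 43.9 1.3 z 91.5 yaw -0.169 w 29.0 F [ 0.4  0.6 -0.3] M [0.12 0.2  0.03]
[ 0.10933495 -0.02764931 -0.99362034]
amber 508 xz box [[-30.0, 36.0], [1.0, 11.0], [54.0, 80.0], [23.0, 104.0]] y [-24.8  13.1]
```

Emit:
send_rows --steps '[[[-0.3, 0, -0.9, 0, 0.3], [-0.1, 0, -0.3, 0, 0.3], [0, 0, 0, 0, 0.35], [0, 0, 0, 0, 0.356], [0, 0, 0, 0, 0.36], [0, 0, 0, 0, 0.363], [0, 0, 0, 0, 0.3]]]'

```text
clock: 14.87
position: [568.3, -176.3, 104.1]
ee_rot: [0.995, -0.085, 0.055, 0.009]
contact_force: [-0.3, -0.2, -0.2]
gripper_width: 28.0
```

```bash
python3 -c "
from h import *
go(40,-1.4,94,-.172);print(pose()[:3,2]);tiltcheck()"
```

```text
t 14.87 turn 0.002 shift cm x 0.27 y 0.28 z 1.01 | now rack 37.3 1.4 z 104.1 yaw -0.170 w 28.0 F [-0.3 -0.2 -0.2] M [0.11 0.28 0.01]
[ 0.10815284 -0.02738873 -0.99375692]
amber 410 xz box [[-25.0, 34.0], [9.0, 12.0], [56.0, 86.0], [23.0, 108.0]] y [-25.1  13.2]
```

Emit:
send_rows --steps '[[[0, 0, 0.3, 0, 0.345], [-0.8, 0, 0.2, 0, 0.35], [-1.2, 0, 0, 0, 0.354], [-1.2, 0, -0.1, 0, 0.354], [0, 0, 0, 0, 0.3]]]'

```text
clock: 15.33
position: [550.9, -172.9, 106.1]
ee_rot: [0.994, -0.082, 0.072, 0.011]
contact_force: [-0.1, -0.3, -0.3]
gripper_width: 28.0
```

```bash
python3 -c "
from h import *
go(40,-1.4,94,-.172);print(pose()[:3,2]);tiltcheck()"
```

```text
t 15.33 turn 0.009 shift cm x 2.05 y 0.31 z 1.21 | now rack 19.5 1.7 z 106.1 yaw -0.163 w 28.0 F [-0.1 -0.3 -0.3] M [ 0.15  0.53 -0.01]
[ 0.14137373 -0.03338684 -0.98939314]
amber 264 xz box [[-21.0, 27.0], [18.0, 15.0], [40.0, 91.0], [1.0, 103.0]] y [-24.4  13.7]
```

Emit:
send_rows --steps '[[[0, 0, 0.3, 0, 0.345], [-0.6, 0, 0.4, 0, 0.35], [-1.2, 0, 0.1, 0, 0.35], [-0.8, 0, 0.1, 0, 0.35], [0, 0, 0, 0, 0.3]]]'

```text
clock: 15.8
position: [545.1, -171.5, 105.6]
ee_rot: [0.993, -0.077, 0.092, 0.013]
contact_force: [-0.7, -0.1, -1.5]
gripper_width: 28.3
```

```bash
python3 -c "
from h import *
go(40,-1.4,94,-.172);print(pose()[:3,2]);tiltcheck('s7')
im=cam('wrist')[0]; a=cv2.imread('pics/s7.png'); save('s8',np.hstack([cv2.resize(a,(440,330)),cv2.resize(im,(360,330))]))"
```

```text
t 15.80 turn 0.018 shift cm x 2.64 y 0.35 z 1.16 | now rack 13.6 2.1 z 105.6 yaw -0.154 w 28.3 F [-0.7 -0.1 -1.5] M [ 0.19  0.54 -0.02]
[ 0.17992583 -0.04052167 -0.9828452 ]
amber 189 xz box [[-23.0, 24.0], [16.0, 15.0], [34.0, 94.0], [-4.0, 103.0]] y [-23.6  17.6]
```

View pics/s8.png

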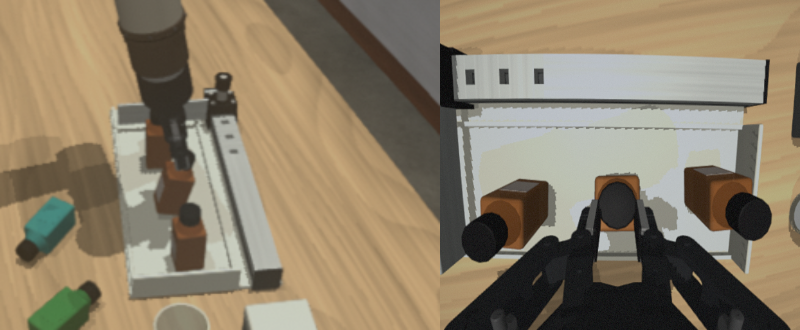

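Shown: the bottle is nearly upright at about 13° of tilt (side (175,187), wrist cap (617,205)), inside its self-righting range. I'll touch the base down and ease the grip.

Emit:
send_rows --steps '[[[-0.3, 0, 0.3, 0, 0.345], [-0.1, 0, 0.3, 0, 0.35]]]'

```text
clock: 16.07
position: [550.4, -172.2, 104.0]
ee_rot: [0.992, -0.075, 0.099, 0.014]
contact_force: [-0.4, -1.6, 12.1]
gripper_width: 30.0
```

```bash
python3 -c "
from h import *
go(40,-1.4,94,-.172);print(pose()[:3,2]);tiltcheck()"
```

```text
t 16.07 turn 0.022 shift cm x 2.10 y 0.37 z 1.00 | now rack 19.0 2.3 z 104.0 yaw -0.150 w 30.0 F [-0.4 -1.6 12.1] M [-0.27 -0.23 -0.1 ]
[ 0.19525622 -0.04358398 -0.97978337]
amber 225 xz box [[-40.0, 38.0], [-8.0, 16.0], [40.0, 86.0], [8.0, 108.0]] y [-23.8  15.8]
```

Emit:
send_rows --steps '[[[0, 0, -0.5, 0, 0.3], [-0.8, 0, 0, 0, 0.345], [-1.2, 0, -0.1, 0, 0.354], [-1.2, 0, -0.3, 0, 0.354], [0, 0, -0.1, 0, 0.3]]]'

```text
clock: 16.53
position: [515.3, -166.9, 103.8]
ee_rot: [0.992, -0.076, 0.097, 0.014]
contact_force: [0.9, 0.4, -0.3]
gripper_width: 28.5
```

```bash
python3 -c "
from h import *
go(40,-1.4,94,-.172);print(pose()[:3,2]);tiltcheck()"
```

```text
t 16.53 turn 0.021 shift cm x 5.65 y 0.30 z 0.98 | now rack -16.5 1.6 z 103.8 yaw -0.151 w 28.5 F [ 0.9  0.4 -0.3] M [ 0.11  0.03 -0.02]
[ 0.18945882 -0.04302889 -0.9809454 ]
amber 141 xz box [[-61.0, 34.0], [-30.0, 16.0], [14.0, 92.0], [-18.0, 110.0]] y [-21.7  15.3]
```

Emit:
send_rows --steps '[[[1.5, 0, 0.1, 0.02, 0], [1.8, 0, 0.4, 0, 0], [1, 0, 0.3, 0, 0], [0, 0, 0.3, 0, 0], [0, 0, 0.2, 0, 0]]]'

```text
clock: 17.0
position: [564.5, -175.4, 103.2]
ee_rot: [0.991, -0.084, 0.098, 0.015]
contact_force: [-2.7, -0.0, 8.2]
gripper_width: 28.1
```

```bash
python3 -c "
from h import *
go(35,-1.4,104,-.172);print(pose()[:3,2]);tiltcheck()"
```

```text
t 17.00 turn 0.004 shift cm x 0.16 y 0.30 z -0.08 | now rack 33.4 1.6 z 103.2 yaw -0.168 w 28.1 F [-2.7 -0.   8.2] M [ 0.29  0.78 -0.01]
[ 0.19253388 -0.04588933 -0.98021675]
amber 221 xz box [[-24.0, 33.0], [10.0, 13.0], [54.0, 86.0], [20.0, 106.0]] y [-22.9  14.2]
```

Emit:
send_rows --steps '[[[-0.8, 0, 0, 0, 0.345], [-1.2, 0, -0.12, 0, 0.352], [-1.2, 0, -0.2, 0, 0.354], [0, 0, 0, 0, 0.3]]]'

```text
clock: 17.38
position: [540.3, -170.9, 103.7]
ee_rot: [0.991, -0.082, 0.105, 0.016]
contact_force: [0.4, -0.5, 0.4]
gripper_width: 28.0
```

```bash
python3 -c "
from h import *
go(0,-1.4,104,-.172);print(pose()[:3,2]);tiltcheck()"
```

```text
t 17.38 turn 0.008 shift cm x -0.87 y 0.33 z -0.03 | now rack 8.7 1.9 z 103.7 yaw -0.164 w 28.0 F [ 0.4 -0.5  0.4] M [-0.05  0.14 -0.04]
[ 0.20556252 -0.04849099 -0.9774419 ]
amber 145 xz box [[-38.0, 39.0], [-7.0, 21.0], [37.0, 92.0], [6.0, 111.0]] y [-22.3  16.5]
```

```bash
python3 -c "
from h import *
im=cam('wrist')[0]; a=cam('side')[0]; save('s9',np.hstack([cv2.resize(a[150:290,230:370],(440,440),interpolation=cv2.INTER_CUBIC),cv2.resize(im[140:420,120:420],(360,336))[:330] if 0 else cv2.resize(im[130:400,140:420],(360,440))]))"
```

```text
(no output)
```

View pics/s9.png

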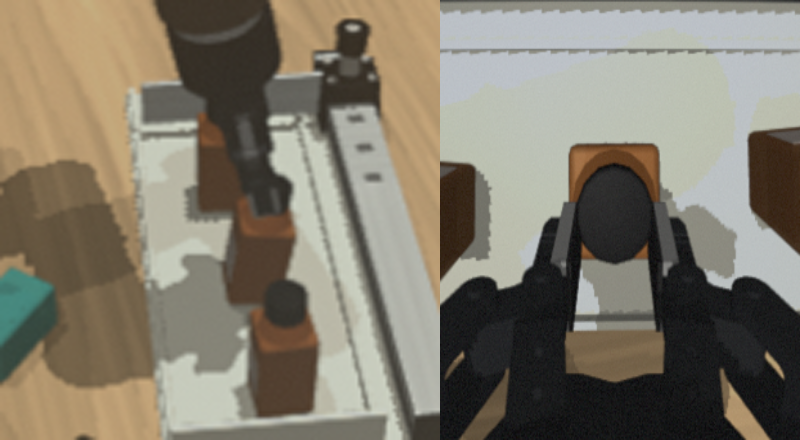

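Shown: the middle bottle is nearly upright (left edge (238,200)–(228,300), about 10° off, cap toward the rail). The arm was occluding it and spoiling the box angle. The cap is held at the pad ends (wrist (615,215)). I'll lower it a touch and release.

Emit:
send_rows --steps '[[[-0.05, 0, 0.2, 0, 0.34], [0, 0, 0.05, 0, 0.36], [0, 0, 0, 0, 0.38], [0, 0, 0, 0, 0.42], [0, 0, 0, 0, 0.5], [0, 0, 0, 0, 0.6]]]'

```text
clock: 18.03
position: [545.1, -171.6, 100.6]
ee_rot: [0.991, -0.082, 0.105, 0.016]
contact_force: [0.2, 0.6, 0.3]
gripper_width: 51.3
```

```bash
python3 -c "
from h import *
go(0,-1.4,104,-.172);print(pose()[:3,2]);tiltcheck()
im=cam('wrist')[0]; a=cam('side')[0]; save('s10',np.hstack([cv2.resize(a[150:290,230:370],(440,440),interpolation=cv2.INTER_CUBIC),cv2.resize(im[130:400,140:420],(360,440))]))"
```

```text
t 18.03 turn 0.009 shift cm x -1.36 y 0.34 z -0.34 | now rack 13.6 2.0 z 100.6 yaw -0.163 w 51.3 F [0.2 0.6 0.3] M [ 0.08  0.43 -0.  ]
[ 0.20589553 -0.04952868 -0.97731977]
amber 130 xz box [[-45.0, 36.0], [-12.0, 16.0], [27.0, 84.0], [-5.0, 103.0]] y [-23.5  15.1]
```

View pics/s10.png

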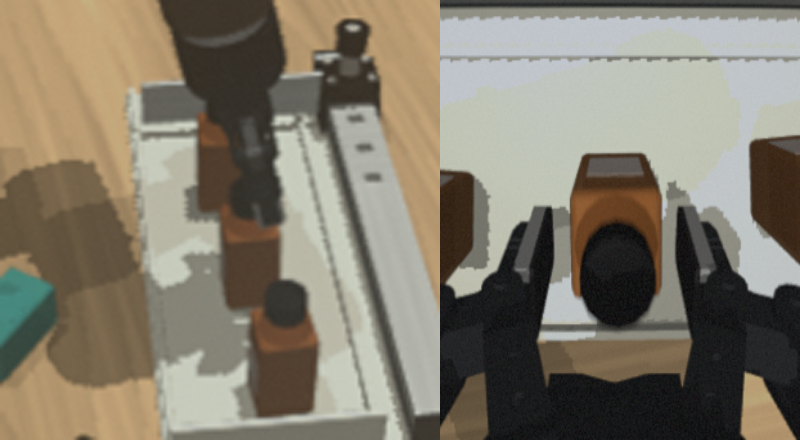

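Shown: the bottle stands upright between its neighbours (side (250,260), edges parallel to the neighbour's; wrist cap (617,275)), with the pads clear. Now I retreat up and go to the knob.

Emit:
send_rows --steps '[[[0, 0, 0, 0, 1], [0, 0, 0, 0, 1], [0.3, 0, -1.5, 0, 1], [0.6, 0, -3, 0, 1], [0.5, 0, -2.5, 0, 1], [2, -2, -0.5, 0, 1], [1, -3.5, 0.1, 0, 1], [1, -3.5, 0.1, 0, 1], [1, -3.5, 0.1, 0, 1], [1, -3, 0.1, 0, 1]]]'

```text
clock: 19.02
position: [626.9, -27.1, 187.6]
ee_rot: [0.991, -0.088, 0.104, 0.016]
contact_force: [0.6, -0.6, -0.4]
gripper_width: 85.5
```

```bash
python3 -c "
from h import *
go(122,210,130,-.172);print(pose()[:3,2]);tiltcheck()"
```

```text
t 19.02 turn -0.003 shift cm x 5.25 y -5.16 z 5.76 | now rack 69.5 158.4 z 187.6 yaw -0.175 w 85.5 F [ 0.6 -0.6 -0.4] M [0.04 0.37 0.02]
[ 0.20343538 -0.04965552 -0.9778284 ]
amber 152 xz box [[-23.0, 92.0], [-16.0, 69.0], [23.0, 81.0], [16.0, 104.0]] y [-22.8  15.6]
```

Emit:
send_rows --steps '[[[1.5, -1.8, 1, 0, 1], [1.5, -1.8, 1, 0, 1], [1.2, -1.3, 1, 0, 1], [0, -0.1, 0.3, 0, 1], [0, 0, 0, 0, 1]]]'

```text
clock: 19.48
position: [689.4, 24.1, 163.4]
ee_rot: [0.991, -0.082, 0.107, 0.015]
contact_force: [-0.1, -1.0, -0.7]
gripper_width: 85.6
```

```bash
cat >> h.py <<'E'
def knob(name):
    O,ax,l=rack(); im,d,*a=cam(name); W=cloud(d,*a); P=np.c_[(W[...,:2].reshape(-1,2)-O)@ax,(W[...,:2].reshape(-1,2)-O)@l,W[...,2].ravel()]
    q=P[(abs(P[:,0]-118)<30)&(abs(P[:,1]-200)<70)&(P[:,2]>103)&(P[:,2]<140)]
    print(name,"knob top",len(q),np.nanpercentile(q,[3,50,97],axis=0).round(1).tolist() if len(q) else "")
E
python3 -c "
from h import *
go(122,210,130,-.172);print(pose()[:3,2]);knob('wrist');save('w7',cam('wrist')[0])"
```

```text
t 19.48 turn 0.008 shift cm x -0.03 y 0.95 z 3.34 | now rack 122.3 219.5 z 163.4 yaw -0.164 w 85.6 F [-0.1 -1.  -0.7] M [0.04 0.45 0.01]
[ 0.20900163 -0.04677618 -0.97679594]
wrist knob top 1349 [[104.6, 198.9, 108.4], [118.2, 212.0, 109.8], [131.3, 225.1, 111.2]]
```

Emit:
send_rows --steps '[[[0, 0.85, 0, 0.008, 1], [-0.4, 0, 2, 0, 1], [-0.6, 0, 2.5, 0, 1], [-0.5, 0, 2, 0, 1], [-0.1, 0, 0.1, 0, 1]]]'

```text
clock: 20.0
position: [685.3, 9.2, 101.2]
ee_rot: [0.99, -0.09, 0.112, 0.013]
contact_force: [-0.6, 0.3, -0.9]
gripper_width: 85.4
```

```bash
python3 -c "
from h import *
go(122,211,75,-.172);print(pose()[:3,2])"
```

```text
t 20.00 turn -0.008 shift cm x 0.12 y -0.68 z 2.62 | now rack 120.8 204.2 z 101.2 yaw -0.180 w 85.4 F [-0.6  0.3 -0.9] M [ 0.02  0.57 -0.  ]
[ 0.21867313 -0.04539851 -0.97474152]
```

Emit:
send_rows --steps '[[[-0.2, -0.65, 1.3, -0.008, 1], [-0.2, 0, 1.1, 0, 1], [-0.1, 0, 0.1, 0, 1]]]'

```text
clock: 20.25
position: [686.8, 12.2, 78.4]
ee_rot: [0.99, -0.087, 0.113, 0.013]
contact_force: [0.2, 0.1, -0.2]
gripper_width: 85.6
```

```bash
python3 -c "
from h import *
go(122,211,75,-.172);print(pose()[:3,2])"
```

```text
t 20.25 turn -0.003 shift cm x 0.02 y -0.37 z 0.34 | now rack 121.8 207.3 z 78.4 yaw -0.175 w 85.6 F [ 0.2  0.1 -0.2] M [ 0.03  0.46 -0.1 ]
[ 0.22163933 -0.04596842 -0.97404461]
```

Emit:
send_rows --steps '[[[-0.1, -0.35, 0.35, 0, 0.7], [-0.05, 0, 0.1, 0, 0.4], [-0.05, 0, 0.1, 0, 0.2], [-0.05, 0, 0.1, 0, 0], [-0.05, 0, 0.08, 0, 0], [-0.05, 0, 0.08, 0, 0], [0, 0, 0.05, 0, 0]]]'

```text
clock: 20.83
position: [687.8, 15.1, 75.2]
ee_rot: [0.989, -0.088, 0.117, 0.012]
contact_force: [-2.4, -0.7, 1.3]
gripper_width: 28.2
```

```bash
python3 -c "
from h import *
go(122,211,75,-.172);print(pose()[:3,2]);knob('side')"
```

```text
t 20.83 turn -0.005 shift cm x -0.03 y -0.06 z 0.02 | now rack 122.3 210.4 z 75.2 yaw -0.177 w 28.2 F [-2.4 -0.7  1.3] M [ 0.19  0.9  -0.04]
[ 0.22949478 -0.04518753 -0.97226037]
side knob top 63 [[92.5, 156.9, 104.4], [107.0, 166.2, 126.9], [127.3, 225.9, 139.0]]
```

Emit:
send_rows --steps '[[[0.1, 0, -0.5, 0, 0], [0.15, 0, -0.6, 0, 0], [0.1, 0, -0.4, 0, 0]]]'

```text
clock: 21.13
position: [687.4, 15.1, 88.2]
ee_rot: [0.989, -0.088, 0.116, 0.012]
contact_force: [5.2, -0.1, -7.1]
gripper_width: 27.8
```

```bash
python3 -c "
from h import *
go(122.3,210.4,88.7,-.172);print(pose()[:3,2])"
```

```text
t 21.13 turn -0.005 shift cm x 0.04 y -0.01 z -0.05 | now rack 121.9 210.3 z 88.2 yaw -0.177 w 27.8 F [ 5.2 -0.1 -7.1] M [-0.03 -0.1   0.03]
[ 0.22697772 -0.04483437 -0.97286741]
```

Emit:
send_rows --steps '[[[-0.05, 0.6, -0.1, 0, 0], [-0.03, 1.0, -0.1, 0, 0], [0, 1.0, -0.08, 0, 0]]]'

```text
clock: 21.38
position: [683.7, -7.9, 90.1]
ee_rot: [0.989, -0.086, 0.118, 0.011]
contact_force: [5.4, 1.5, -7.0]
gripper_width: 28.2
```

```bash
python3 -c "
from h import *
go(122,170.3,89,-.172);print(pose()[:3,2])"
```

```text
t 21.38 turn -0.002 shift cm x -0.02 y 1.67 z 0.11 | now rack 122.2 187.0 z 90.1 yaw -0.174 w 28.2 F [ 5.4  1.5 -7. ] M [ 0.3  -0.23  0.05]
[ 0.23120578 -0.0412894  -0.97202833]
```

Emit:
send_rows --steps '[[[0, 0.9, 0, 0, 0], [0, 0.5, 0, 0, 0], [0, 0, 0, 0, 0]]]'

```text
clock: 21.63
position: [681.0, -23.7, 88.6]
ee_rot: [0.989, -0.087, 0.118, 0.01]
contact_force: [3.6, 0.3, -6.2]
gripper_width: 28.2
```

```bash
python3 -c "
from h import *
go(122,170.3,89,-.172);print(pose()[:3,2])"
```

```text
t 21.63 turn -0.004 shift cm x -0.03 y 0.07 z -0.04 | now rack 122.3 171.0 z 88.6 yaw -0.176 w 28.2 F [ 3.6  0.3 -6.2] M [ 0.28 -0.16  0.1 ]
[ 0.2308308  -0.04056365 -0.972148  ]
```

Now lower: world z −13.4 mm.

Emit:
send_rows --steps '[[[-0.1, 0.06, 0.4, 0, 0], [-0.12, 0, 0.5, 0, 0], [-0.1, 0, 0.5, 0, 0], [-0.05, 0, 0.3, 0, 0]]]'

```text
clock: 21.97
position: [681.8, -24.8, 74.7]
ee_rot: [0.989, -0.086, 0.119, 0.011]
contact_force: [-14.6, 2.4, 23.4]
gripper_width: 28.0
```

```bash
python3 -c "
from h import *
go(122,170.3,75.2,-.172);print(pose()[:3,2])"
```

```text
t 21.97 turn -0.002 shift cm x -0.12 y -0.03 z -0.05 | now rack 123.2 170.0 z 74.7 yaw -0.174 w 28.0 F [-14.6   2.4  23.4] M [ 0.38  2.62 -0.13]
[ 0.23325271 -0.04250798 -0.97148662]
```

Emit:
send_rows --steps '[[[-0.1, 0, -0.08, 0, 0], [-0.05, 0, 0, 0, 0], [-0.05, 0.5, 0, 0, 0]]]'

```text
clock: 22.22
position: [681.2, -27.0, 78.0]
ee_rot: [0.989, -0.085, 0.123, 0.009]
contact_force: [1.5, 23.8, -6.6]
gripper_width: 28.4
```

```bash
python3 -c "
from h import *
go(122,170.3,75.2,-.172)
O,ax,l=rack()
C={}
for n in('side','top','wrist'):
  im,d,*a=cam(n); C[n]=im; W=cloud(d,*a); P=np.dstack([(W[...,:2]-O)@ax,(W[...,:2]-O)@l,W[...,2]])
  for nm,(x0,x1,y0,y1,z0,z1) in dict(knobtop=(108,128,158,182,85,125),gate=(-55,55,150,220,50,70),bot=(-45,45,-45,45,95,130),na=(-45,45,90,145,105,130),nb=(-45,45,-145,-85,105,130)).items():
    m=(P[...,0]>x0)&(P[...,0]<x1)&(P[...,1]>y0)&(P[...,1]<y1)&(P[...,2]>z0)&(P[...,2]<z1)
    if m.sum()>3: print(n,nm,m.sum(),np.percentile(P[m],[5,50,95],axis=0).round(1).tolist())
save('fin',np.hstack([cv2.resize(C['side'][110:300,200:420],(440,380)),cv2.resize(C['wrist'],(360,380))]))"
```

```text
t 22.22 turn -0.000 shift cm x -0.10 y -0.25 z 0.28 | now rack 123.0 167.8 z 78.0 yaw -0.172 w 28.4 F [ 1.5 23.8 -6.6] M [6.4  0.42 1.45]
side gate 108 [[-51.5, 161.1, 50.8], [-20.0, 164.7, 59.2], [50.6, 169.7, 63.3]]
side bot 150 [[-9.2, -16.5, 98.5], [3.4, -8.4, 113.6], [16.3, 10.0, 116.8]]
side na 103 [[-18.3, 100.0, 106.3], [-5.1, 109.1, 114.1], [7.2, 126.2, 116.5]]
side nb 137 [[-0.3, -128.2, 106.3], [11.3, -119.1, 114.2], [22.8, -102.2, 116.5]]
top gate 122 [[-49.5, 164.6, 54.3], [-2.2, 167.1, 62.6], [48.2, 170.4, 67.1]]
top bot 134 [[-10.8, -11.3, 111.3], [2.0, 0.9, 116.0], [14.3, 12.9, 119.8]]
top na 133 [[-19.9, 103.7, 111.9], [-7.6, 115.9, 116.3], [5.2, 128.3, 120.7]]
top nb 135 [[-1.3, -124.9, 111.9], [10.9, -111.6, 116.7], [22.6, -99.6, 120.6]]
wrist knobtop 2505 [[109.1, 159.3, 111.2], [118.4, 170.1, 112.3], [127.1, 180.9, 113.4]]
```

View pics/fin.png

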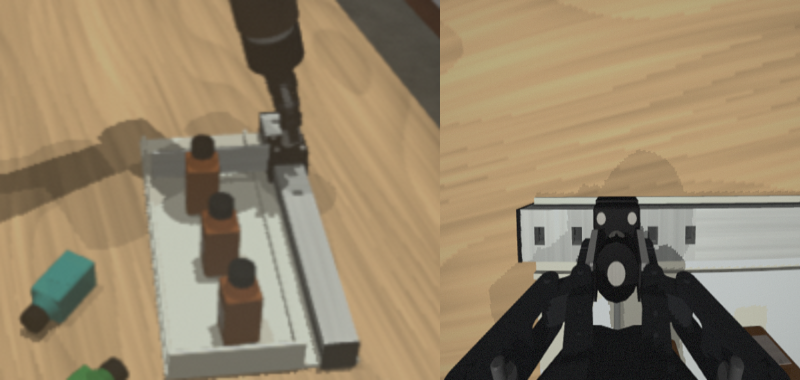

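Shown: all three bottles are standing. The stop is one hole on, and the knob is in the jaws (wrist (615,270)). A 24 N side push moved the stop only about 2 mm, so the pin is in the hole. That test lifted the knob about 2.5 mm, so I lower it fully home again.

Emit:
send_rows --steps '[[[-0.1, -0.25, 0.2, 0, 0], [-0.08, 0, 0.2, 0, 0], [-0.08, 0, 0.15, 0, 0], [-0.05, 0, 0.12, 0, 0]]]'

```text
clock: 22.7
position: [682.0, -22.3, 75.3]
ee_rot: [0.989, -0.084, 0.125, 0.01]
contact_force: [-0.7, 1.3, 2.6]
gripper_width: 28.0
```

```bash
python3 -c "
from h import *
go(122,170.3,74.8,-.172);print(pose()[:3,2]);knob('wrist')"
```

```text
t 22.70 turn 0.003 shift cm x -0.10 y 0.23 z 0.05 | now rack 123.0 172.6 z 75.3 yaw -0.169 w 28.0 F [-0.7  1.3  2.6] M [ 0.23  0.64 -0.1 ]
[ 0.24593289 -0.04005926 -0.96845871]
wrist knob top 14207 [[98.6, 132.0, 107.7], [118.6, 176.0, 126.8], [128.9, 219.0, 138.4]]
```

Emit:
send_rows --steps '[[[-0.08, 0.15, 0.25, 0, 0], [-0.06, 0, 0.22, 0, 0]]]'

```text
clock: 22.92
position: [682.2, -23.9, 75.1]
ee_rot: [0.988, -0.084, 0.127, 0.01]
contact_force: [-7.3, 1.8, 12.2]
gripper_width: 28.3
```

```bash
cat > k.py <<'E'
from h import *
go(122,170.3,74.8,-.172); O,ax,l=rack()
im,d,*a=cam('wrist'); W=cloud(d,*a); P=np.dstack([(W[...,:2]-O)@ax,(W[...,:2]-O)@l,W[...,2]])
m=(abs(P[...,0]-118)<10)&(abs(P[...,1]-171)<10)&(P[...,2]<118)&(P[...,2]>100); print(m.sum(),np.median(P[m],axis=0))
E
python3 k.py
```

```text
t 22.92 turn 0.003 shift cm x -0.14 y 0.07 z 0.03 | now rack 123.4 171.0 z 75.1 yaw -0.169 w 28.3 F [-7.3  1.8 12.2] M [ 0.27  1.51 -0.15]
2078 [118.23839911 171.02796993 109.800015  ]
```

The knob top reads 109.8 mm, the same as at home before, with a 12 N push down. Handing in.

```bash
python3 -c "
from bench import job
print(job.job_done())"
```

```text
the job is handed in; nothing more can be done
None
```

The fallen bottle is standing again between its two neighbours, the stop is locked in the next hole, and the gripper still holds the knob. I handed in at about 23 s on the robot's clock.

**Bottle:** I gripped the cap and tilted the bottle up in stages, easing the grip slightly so it could turn between the pads, then let go. It slipped out once on the way, landed flat in the lane, and I picked it up again. At the last check its cap centre was at rack (2, 1) mm, top about 116 mm above the table.

**Stop:** I pulled the plunger up about 13 mm, slid the stop 40 mm toward the bottles, and lowered the pin.
- **Lock:** a 24 N sideways push moved the stop only about 2 mm. That test also lifted the knob about 2.5 mm, so I pressed it home again.
- **Final position:** the knob top read 109.8 mm, the same as at home before the pull. It sits over rack y 171 mm, against 170 nominal, and the arm is pushing down with about 12 N.

**Neighbours:** both stayed standing, with their caps within about 1 mm of where they started. I never touched the beaker or tip box, but I did not re-measure them at the end.

**What went wrong or disagreed:**
- The tool gradually tilted to about 14°, because these moves cannot correct tilt; the grip on the knob still held.
- The pads appear to hold the knob on its rim: the opening read 28 mm, about the same as on the 31 mm cap.
- My side-view angle estimate became unreliable once the arm blocked the view, so I judged upright from the pictures instead.

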